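# Pin the gate of a transit crate

### The arm

A 7-joint arm with a two-finger parallel gripper is mounted at the origin on the work surface. World frame = base frame: x ahead of the robot, y to its left, z up, the work surface at z = 0. Lengths are in m, angles in rad, forces in N, time in s.
With the tool pointing down it reaches from about 0.4 to 0.85 m from the base axis. Payload 10.4 kg.
Tool frame: the origin (TCP) lies on the centre line of the jaws, within the pads' length; the fingertips stand 19 mm ahead of it and the grasp point (between the pads) is the TCP; z points along the fingers, y is the direction in which the jaws open and shut (so a half turn about z gives the same grasp; the last joint's range is limited). The gripper opens to 87 mm and grips with 3 to 60 N. Pads are 19 mm wide; open, the fingers measure 117 mm over their backs; the gripper's body (75 mm by 190 mm) begins 51 mm behind the grasp point.
Start: joints at [1.278, 0.332, -0.065, 1.46, 0.022, 1.35, -0.088], TCP at [0.167, -0.602, 0.242] pointing down, gripper open.
Joint ranges: [-2.6, 2.6], [-0.5, 2.12], [-1.47, 1.34], [0.16, 2.42], [-1.27, 4.41], [0.06, 2.06], [-2.6, 2.6]. Speed limits (rad/s): [2.22, 2.22, 2.79, 2.79, 3.14, 3.14, 3.14].

### API

Orientations are given as a unit quaternion [x, y, z, w].
In Python, from rig import env, eyes, workorder gives the robot as it stands.
- The arm moves only by the tool drive_tool, never from a script. Its argument "rows" is a list of rows, each a list of 7 numbers: the shift along the tool's x, y, z in cm, then the turn, a rotation vector about the tool's x, y, z in rad, then the closure in counts, from 0 (fully open) to 255 (shut). A call has exactly 8 rows; each row is the pose to reach, as a shift and turn from the pose commanded when the call began, along the tool's axes at that moment; what a row does not reach only later rows make up. A row lasts 1/12 s, in which the tool goes at most 41.7 mm and 7.16 degrees, less where a joint would pass 70% of its speed; a pose out of reach is approached as far as the arm can. A call with a gripper value outside its range is refused whole. The fingers move at their own pace and stop on an object; "grip_force" is the grip in N (left out, the last holds). Time passes only in rows, so rows that repeat a pose let the fingers close, or fill a call up. It gives the time, the measured TCP pose, the force and the opening at its end, in the units of the state.
- env.state(): the state, without advancing time (a new reading comes with each control period).
- eyes.capture(name): name is "side" or "top" or "wrist"; returns a dict with "frame" (420x560x3 uint8, red, green, blue), "fx", "fy", "cx", "cy" (pixels), "D" ([k1, k2, p1, p2, k3] as OpenCV has them; the pictures are not rectified), "R" (3x3) and "t" (3): a world point X has camera coordinates R X + t; the wrist camera has in their place "tool_from_camera" (4x4, takes a point from camera to tool coordinates, whose origin is the TCP and whose axes are the flange's). Camera axes: x right, y down, z forward; pixel columns grow to the right and rows downward; lengths in m; the calibration is good to about 2 mm. A picture is of the moment at which its call begins: read the wrist's pose just before it. There is no depth.
- workorder.sign_off(): hands the job in, once; it reports no verdict.
The state is a dict: "clock": time; "joint_pos": joint angles; "dq": joint speeds; "tau": joint torques, N m; "ee_pos": TCP position; "tcp_rot": TCP orientation; "force": force on the tool from outside, world axes, zero at the start; "wrist_torque": the same for the moment, N m; "gripper_width": finger opening in m.
Only numpy, scipy, OpenCV 4.12 (cv2) and the standard library are available. Lean on these libraries where they do the work, as an engineer would, in place of code of your own. Each camera call takes 0.05 s, during which the arm holds its last target. There are 200 camera calls.

### The job

Swing the crate's plywood side gate shut against its stop, so that its knuckle stands between the two knuckles of the crate's hinge frame, then take the red-handled hinge pin from the rack, feel it into the hole of the frame's top plate and push it down through all three until its collar sits fully home, and let go. Work gently, without forcing the pin or the gate, and leave the blue pin, the tape roll and the carton alone.

Things in the scene. Friction and masses are not known exactly. Their poses are not given: they have to be found in the camera images.
- crate: Open plywood transit crate fixed to the bench, 78 mm high. Its steel hinge frame (both crate knuckles and the gate) is screwed on by long slots. Origin: nominal pin axis, at bench level; the true pin axis lies up to 14 mm either way along y from it, with the gate's hinge shifted alike. z up; y along the shut gate, to its hinge; x out through the gate side. Walls at x -170 to -15, y -13 to 213 mm.
- gate (a joint): Angle of the plywood gate about its upright hinge, 200 mm from the pin axis along the crate's y; rad. 0: its knuckle is in line; positive: free end swung out to the crate's +x. Stiff (some 3 N at the free end), stays where left; firm stop at -0.004, 0.8 mm past the line, from where the pin can draw it in line. Panel 12 mm thick, 20 to 178 mm from its hinge axis, 10 to 68 mm above the bench.
- pin_grip (a point): Centre of the pin's handle, grasped from above: an upright red cylinder 18 mm in diameter, 44 mm high. Under it are a steel collar (24 mm across, 4 mm thick, underside 28 mm below this point) and a steel shank of 10 mm diameter and 70 mm length, its last 3 mm chamfered to an 8 mm tip. z points up the pin. About 80 g. It hangs upright in one of the rack's two holes.
- short_pin_grip (a point): Centre of the blue handle of a second pin of the same shape with a shank of only 45 mm, in the other hole of the rack; not needed, leave it.
- rack: Aluminium pin stand fixed to the bench, 50 by 130 mm and 84 mm high, with two holes 34 mm either side of its middle along its y axis; the pins hang in them by their collars, handles up. Origin at the middle of its underside.
- tape: Roll of packing tape lying flat, 100 mm across and 48 mm high, loose; origin at the centre of its underside. Leave it.
- carton: Small closed cardboard carton, 90 by 130 mm and 60 mm high, loose; origin at the centre of its underside. Leave it.
- pin: The red-handled hinge pin; its origin is the centre of the collar's underside, which rests on the frame's top plate, 78 mm above the bench, when the pin is fully home. z up the pin.
- hinge_top (a point): Nominal pin hole (11.2 mm) in the frame's steel top plate, 78 mm above the bench; truly up to 14 mm off along the crate's y. Plate: 24 mm (x) by 70 mm (y), hole central, 6 mm thick, upper knuckle under it to 58 mm. Gate's knuckle: 33 to 55 mm, crate's lower: 10 to 30 mm above the bench; same bore. A spring ball in the lowest nips the pin: it will not fall home but needs a push of 3 to 8 N.
Not all that is in view belongs to the job. Of the things that look like the pin, the smallest one is meant.

How it is judged:
By the outcome, as a careful person would: the job done as asked, in the order asked, and still so for the second after the job is handed in, with the robot touching nothing.
It also fails if it takes over 72 s, if anything falls off the work surface, if the arm or the gripper's body presses on something with over 40 N, if the wrist force passes 120 N, or if a joint passes its speed limit or range.

## Working session

There is one attempt and no reset: what is moved stays moved. The work goes in short steps, Python scripts to look and compute and a tool call to move; the robot and the scene stay as the last step left them, time stands still between calls to the robot, and variables do not carry over. Pictures are saved under pics/ and viewed, about 8 in all and at most 12, crops included, and the job is handed in when it is done.

Besides the shell and the picture viewer there is one more tool, called after ">>>" as name([rows], argument=value, ...), one row to a line, values as JSON. drive_tool: Moves the arm, as the interface text tells. Its arguments: {"type":"object","properties":{"rows":{"type":"array"},"grip_force":{"type":"number"}},"required":["rows"]}

```bash
mkdir -p pics; cat > h.py <<'E'
import numpy as np, cv2, json
from rig import env, eyes, workorder
from scipy.spatial.transform import Rotation as Rn
def cap(n):
    s=env.state(); c=eyes.capture(n)
    c['K']=np.array([[c['fx'],0,c['cx']],[0,c['fy'],c['cy']],[0,0,1.]]); c['D']=np.array(c['D'],float)
    if n=='wrist':
        T=np.array(c['tool_from_camera']); Rt=Rn.from_quat(s['tcp_rot']).as_matrix()
        Rwc=Rt@T[:3,:3]; p=Rt@T[:3,3]+np.array(s['ee_pos']); c['R']=Rwc.T; c['t']=-Rwc.T@p
    c['R']=np.array(c['R']);c['t']=np.array(c['t']); return c
def ray(c,uv):
    q=cv2.undistortPoints(np.array(uv,float).reshape(1,1,2),c['K'],c['D']).ravel()
    return -c['R'].T@c['t'], c['R'].T@np.array([q[0],q[1],1])
def onz(c,uv,z):
    o,d=ray(c,uv); return o+d*(z-o[2])/d[2]
def proj(c,X):
    return cv2.projectPoints(np.array(X,float).reshape(-1,1,3),cv2.Rodrigues(c['R'])[0],c['t'],c['K'],c['D'])[0].reshape(-1,2)
def save(c,f,box=None,k=1):
    im=c['frame'][...,::-1]
    if box: im=im[box[1]:box[3],box[0]:box[2]]
    cv2.imwrite('pics/'+f,cv2.resize(im,None,fx=k,fy=k,interpolation=cv2.INTER_CUBIC))
def blobs(c,lo,hi,amin=30):
    h=cv2.cvtColor(c['frame'],cv2.COLOR_RGB2HSV); m=cv2.inRange(h,lo,hi)
    n,_,st,ce=cv2.connectedComponentsWithStats(m)
    return [(st[i].tolist(),ce[i].round(1).tolist()) for i in range(1,n) if st[i][4]>amin]
E
python3 - <<'E'
from h import *
s=env.state(); print({k:np.round(v,4).tolist() for k,v in s.items()})
a=cap('top');b=cap('side')
for n,c in(('top',a),('side',b)):
    print(n,(-c['R'].T@c['t']).round(3), c['fx'])
    print('red',blobs(c,(0,130,80),(6,255,255)),blobs(c,(174,130,80),(180,255,255)));print('blue',blobs(c,(100,120,60),(125,255,255)))
cv2.imwrite('pics/a1.png',cv2.resize(a['frame'][...,::-1],(800,600)))
cv2.imwrite('pics/a2.png',cv2.resize(b['frame'][...,::-1],(800,600)))
E
```

```text
{'clock': 0.0, 'joint_pos': [1.2784, 0.3328, -0.0647, 1.4609, 0.0216, 1.3499, -0.0885], 'dq': [0.0008, 0.001, -0.0007, 0.0007, 0.0, -0.0011, 0.0011], 'tau': [-0.0011, -62.3274, 0.0238, -38.99, -0.0615, 0.04, 0.0001], 'ee_pos': [0.1665, -0.6021, 0.2408], 'tcp_rot': [0.9909, 0.1345, -0.0001, -0.0007], 'force': [-0.0077, -0.4894, 0.5048], 'wrist_torque': [-0.0338, -0.0286, -0.0039], 'gripper_width': 0.0868}
top [ 0.447 -0.034  1.489] 482.6329982466872
red [([298, 116, 11, 7, 42], [302.6, 118.6]), ([143, 267, 9, 8, 50], [146.9, 270.1]), ([167, 269, 8, 8, 56], [170.4, 272.4])] []
blue [([421, 116, 83, 56, 2597], [462.2, 143.3]), ([133, 232, 8, 5, 32], [136.4, 234.0])]
side [0.215 0.945 1.037] 476.9590932820472
red [([203, 180, 10, 7, 34], [207.4, 182.9]), ([295, 280, 10, 22, 159], [299.5, 289.9]), ([252, 286, 7, 7, 42], [254.8, 288.9]), ([252, 293, 7, 9, 38], [255.0, 296.7]), ([282, 300, 10, 22, 164], [286.4, 309.7])] []
blue [([372, 0, 23, 4, 52], [385.5, 0.8]), ([263, 85, 50, 52, 1666], [286.9, 111.0]), ([235, 305, 8, 17, 97], [238.2, 313.0])]
```

View pics/a1.png

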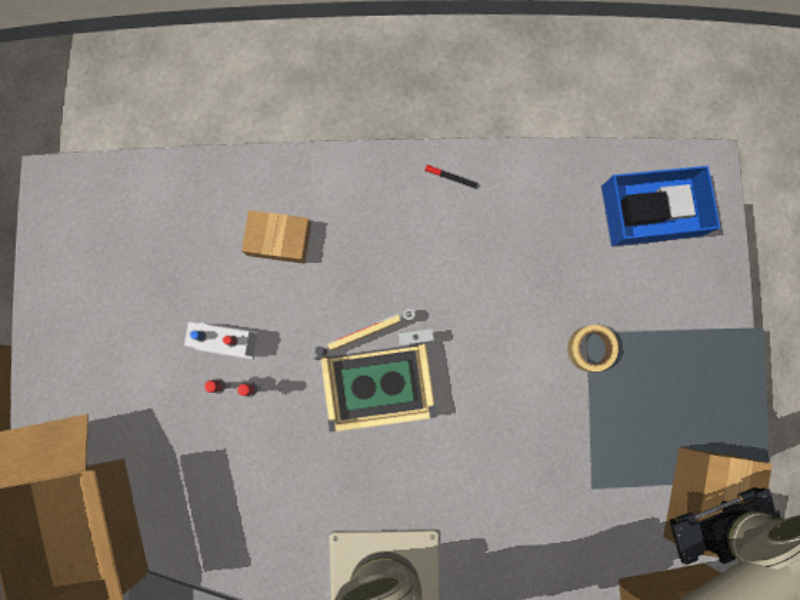

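View pics/a2.png

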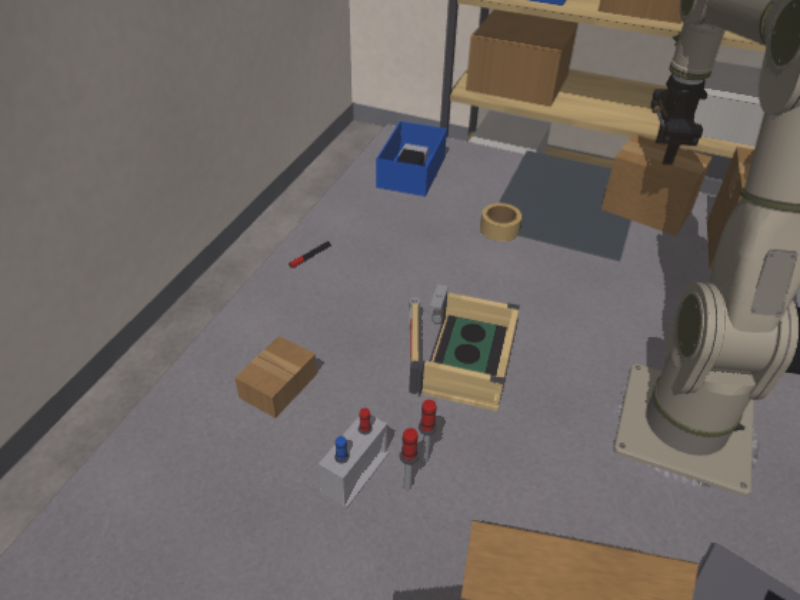

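Top view: gate is open, with its hinge at about (320,352), its free knuckle at (408,315) and the frame plate at (417,337). The rack's red pin is at (230,340). The two red pins standing loose are bigger decoys. I'll zoom in on the crate.

```bash
python3 - <<'E'
from h import *
a=cap('top');b=cap('side')
save(a,'a3.png',(120,200,320,310),4)
f=lambda u,v:(u*.7,v*.7)
for n,uv,z in [('plate hole',(417,337),.078),('gate knuckle',(408,315),.055),('hinge',(320,352),.06),('tape',(595,348),.048),('carton',(277,235),.06),('decoy1',(213,386),.12),('decoy2',(246,390),.12)]:
    print(n,onz(a,f(*uv),z).round(3))
print('red top',onz(a,(170.4,272.4),.13).round(4),'blue',onz(a,(136.4,234),.13).round(4))
# two view red: top-all blobs
o1,d1=None,None
import itertools
top={'A':(159.5,237),'d1':(146.9,270.1),'d2':(170.4,272.4)}
print(blobs(a,(0,100,60),(8,255,255),8))
for tn,tu in top.items():
  for su in [(299.5,289.9),(254.8,292.5),(286.4,309.7)]:
    o1,d1=ray(a,tu);o2,d2=ray(b,su)
    st=np.linalg.lstsq(np.c_[d1,-d2],o2-o1,rcond=None)[0]
    p,q=o1+st[0]*d1,o2+st[1]*d2
    if np.linalg.norm(p-q)<.015: print(tn,su,((p+q)/2).round(4),np.linalg.norm(p-q).round(4))
E
```

```text
plate hole [ 0.523 -0.079  0.078]
gate knuckle [ 0.57  -0.062  0.055]
hinge [0.497 0.122 0.06 ]
tape [ 0.492 -0.456  0.048]
carton [0.746 0.212 0.06 ]
decoy1 [0.43  0.332 0.12 ]
decoy2 [0.421 0.265 0.12 ]
red top [0.4233 0.268  0.13  ] blue [0.5337 0.367  0.13  ]
[([298, 115, 11, 8, 46], [302.8, 118.5]), ([156, 235, 9, 6, 34], [159.4, 237.9]), ([143, 266, 12, 9, 66], [147.6, 270.0]), ([166, 269, 12, 8, 66], [170.8, 272.5])]
A (254.8, 292.5) [0.5234 0.3029 0.113 ] 0.0033
d1 (286.4, 309.7) [0.4294 0.3342 0.1356] 0.0023
d2 (299.5, 289.9) [0.4224 0.2673 0.1323] 0.0019
```

View pics/a3.png

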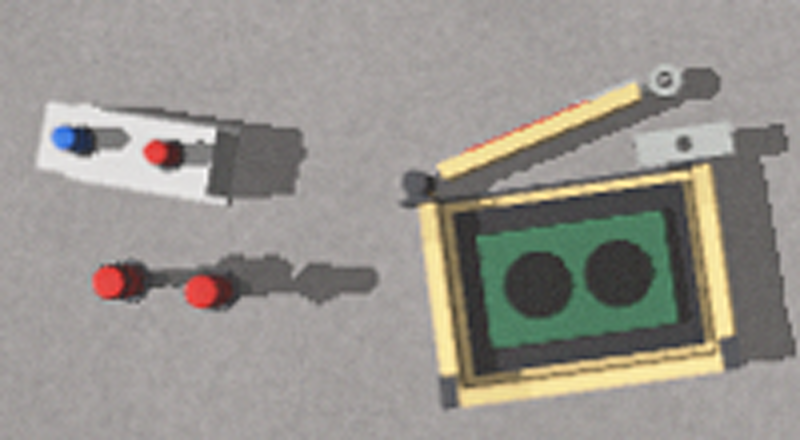

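```bash
python3 - <<'E'
from h import *
a=cap('top')
g=lambda u,v:(120+u/4,200+v/4)
H=onz(a,g(684,144),.078);k=onz(a,g(664,79),.055);
for z in(.055,.07): print('hinge',z,onz(a,g(418,183),z).round(4), np.linalg.norm((onz(a,g(418,183),z)-H)[:2]))
print(H.round(4),k.round(4))
c=[onz(a,g(*p),.078) for p in((418,203),(710,166),(740,360),(446,402))]
print(np.round(c,4))
# plate edges directions
p=[onz(a,g(*q),.078) for q in((637,135),(730,122),(733,155),(639,166))];print('plate',np.round(p,4),np.mean(p,0))
r=[onz(a,g(*q),.084) for q in((47,102),(218,128),(208,192),(36,166))];print('rack top',np.round(r,4),np.mean(r,0))
s=env.state();print(Rn.from_quat(s['tcp_rot']).as_matrix().round(3))
E
```

```text
hinge 0.055 [0.4988 0.1213 0.055 ] 0.19903445120629734
hinge 0.07 [0.4983 0.1197 0.07  ] 0.19748672887430535
[ 0.5226 -0.0763  0.078 ] [ 0.5726 -0.0632  0.055 ]
[[ 0.4834  0.119   0.078 ]
 [ 0.5061 -0.0949  0.078 ]
 [ 0.3648 -0.1133  0.078 ]
 [ 0.3385  0.1006  0.078 ]]
plate [[ 0.5299 -0.0421  0.078 ]
 [ 0.538  -0.1103  0.078 ]
 [ 0.5138 -0.1119  0.078 ]
 [ 0.5072 -0.0431  0.078 ]] [ 0.52222148 -0.07684666  0.078     ]
rack top [[0.5621 0.395  0.084 ]
 [0.5406 0.2656 0.084 ]
 [0.4937 0.2732 0.084 ]
 [0.5147 0.4031 0.084 ]] [0.52779802 0.33421006 0.084     ]
[[ 0.964  0.267 -0.   ]
 [ 0.267 -0.964  0.001]
 [-0.    -0.001 -1.   ]]
```

>>> drive_tool([
  [2, -1.6, 0, 0, 0, 0, 255],
  [5, -4.1, 0, 0, 0, 0, 255],
  [8, -6.5, 0, 0, 0, 0, 255],
  [11, -9, 0, 0, 0, 0, 255],
  [14, -11.4, 0, 0, 0, 0, 255],
  [17, -13.8, 0, 0, 0, 0, 255],
  [20, -16.2, 0, 0, 0, 0, 255],
  [23, -18.7, 0, 0, 0, 0, 255],
], grip_force=20)

```text
clock: 0.92
ee_pos: [0.3391, -0.3593, 0.2417]
tcp_rot: [0.991, 0.134, 0.0, 0.0]
force: [1.4, -0.3, 0.7]
gripper_width: 0.0417
```

>>> drive_tool([
  [3, -2.4, 0, 0, 0, 0.02, 255],
  [6, -4.9, 0, 0, 0, 0.04, 255],
  [9, -7.3, 0, 0, 0, 0.06, 255],
  [12, -9.8, 0, 0, 0, 0.08, 255],
  [15, -12.2, 0, 0, 0, 0.1, 255],
  [18, -14.6, 0, 0, 0, 0.12, 255],
  [21, -17, 0, 0, 0, 0.14, 255],
  [23, -18.7, 0, 0, 0, 0.149, 255],
])

```text
clock: 1.58
ee_pos: [0.5118, -0.1157, 0.2418]
tcp_rot: [0.998, 0.061, 0.001, -0.0]
force: [-0.1, 0.0, 0.3]
gripper_width: 0.0009
```

```bash
cat >> h.py <<'E'
def go(p,yaw=None):
    "tool shift in cm and z-turn to world point p; yaw=world yaw of tool x"
    s=env.state(); M=Rn.from_quat(s['tcp_rot']).as_matrix()
    y0=np.arctan2(M[1,0],M[0,0])
    print('t',round(s['clock'],2),'at',np.round(s['ee_pos'],4),'yaw',y0.round(3),'F',np.round(s['force'],1),'w',round(s['gripper_width'],4))
    print('shift cm',(M.T@(np.array(p)-s['ee_pos'])*100).round(2),'turnz',None if yaw is None else round(y0-yaw,3))
H=np.array([.5226,-.0763]); CY=.1215
def cr(x,y,z,H=H):
    c,s=np.cos(CY),np.sin(CY); return np.array([H[0]+c*x-s*y,H[1]+s*x+c*y,z])
def incr(p,H=H):
    c,s=np.cos(CY),np.sin(CY); d=np.array(p[:2])-H; return np.array([c*d[0]+s*d[1],-s*d[0]+c*d[1]])*1000
E
python3 - <<'E'
from h import *
go(cr(.080,.06,.24),CY)
E
```

```text
t 1.58 at [ 0.5118 -0.1157  0.2418] yaw 0.122 F [-0.1  0.   0.3] w 0.0009
shift cm [ 9.56 -9.78  0.19] turnz 0.001
```

Wrist look from here: nearly above the plate.

```bash
python3 - <<'E'
from h import *
c=cap('wrist'); save(c,'w1.png')
print((-c['R'].T@c['t']).round(3), c['fx']); print(proj(c,[[*H,.078],[.5726,-.0632,.055],[.4985,.1205,.06]]).round(0))
E
```

```text
[ 0.589 -0.105  0.385] 323.9367988353802
[[232. 178.]
 [226. 122.]
 [ 39. 174.]]
```

View pics/w1.png

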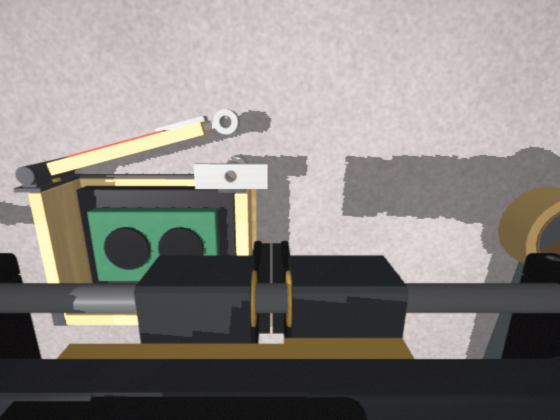

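>>> drive_tool([
  [1.2, -1.2, 0, 0, 0, 0, 255],
  [3.6, -3.7, 0, 0, 0, 0, 255],
  [6, -6.1, 0, 0, 0, 0, 255],
  [8.4, -8.6, 0, 0, 0, 0, 255],
  [9.6, -9.8, 0, 0, 0, 0, 255],
  [9.6, -9.8, 3, 0, 0, 0, 255],
  [9.6, -9.8, 7, 0, 0, 0, 255],
  [9.6, -9.8, 10, 0, 0, 0, 255],
])

```text
clock: 2.3
ee_pos: [0.5933, -0.0102, 0.1392]
tcp_rot: [0.998, 0.061, -0.0, 0.0]
force: [-0.5, -1.2, -0.5]
gripper_width: 0.0003
```

The wrist view shows the plate hole at (231,176), predicted (232,178), so the estimate holds. Next I go down and begin pushing.

>>> drive_tool([
  [0, 0, 3, 0, 0, 0, 255],
  [0, 0, 6, 0, 0, 0, 255],
  [0, 0, 8.3, 0, 0, 0, 255],
  [-0.5, 0, 8.3, 0, 0, 0, 255],
  [-1.2, 0, 8.3, 0, 0, 0, 255],
  [-1.9, 0, 8.3, 0, 0, 0, 255],
  [-2.6, 0, 8.3, 0, 0, 0, 255],
  [-3.3, 0, 8.3, 0, 0, 0, 255],
])

```text
clock: 2.97
ee_pos: [0.562, -0.0149, 0.0606]
tcp_rot: [0.998, 0.06, 0.002, 0.001]
force: [5.2, -1.3, 1.5]
gripper_width: 0.0008
```

>>> drive_tool([
  [-0.3, 0, 0, 0, 0, 0, 255],
  [-0.7, 0, 0, 0, 0, 0, 255],
  [-1.1, 0, 0, 0, 0, 0, 255],
  [-1.5, 0, 0, 0, 0, 0, 255],
  [-1.8, 0, 0, 0, 0, 0, 255],
  [-2.1, 0, 0, 0, 0, 0, 255],
  [-2.3, 0, 0, 0, 0, 0, 255],
  [-2.3, 0, 0, 0, 0, 0, 255],
])

```text
clock: 3.63
ee_pos: [0.5376, -0.0173, 0.0584]
tcp_rot: [0.998, 0.06, -0.0, 0.0]
force: [1.4, -1.0, 0.5]
gripper_width: 0.0007
```

```bash
python3 - <<'E'
from h import *
go(cr(.0155,.057,.055),CY); print(incr(env.state()['ee_pos']))
E
```

```text
t 3.63 at [ 0.5376 -0.0173  0.0584] yaw 0.121 F [ 1.4 -1.   0.5] w 0.0007
shift cm [-0.65 -0.02  0.34] turnz -0.001
[22.02704352 56.78886703]
```

>>> drive_tool([
  [-0.1, 0, 0, 0, 0, 0, 255],
  [-0.2, 0, 0, 0, 0, 0, 255],
  [-0.3, 0, 0, 0, 0, 0, 255],
  [-0.4, 0, 0, 0, 0, 0, 255],
  [-0.45, 0, 0, 0, 0, 0, 255],
  [-0.5, 0, 0, 0, 0, 0, 255],
  [-0.5, 0, 0, 0, 0, 0, 255],
  [-0.5, 0, 0, 0, 0, 0, 255],
])

```text
clock: 4.3
ee_pos: [0.5341, -0.0178, 0.0585]
tcp_rot: [0.998, 0.06, 0.001, -0.0]
force: [8.5, -0.8, -5.8]
gripper_width: 0.0007
```

>>> drive_tool([
  [-0.05, 0, 0, 0, 0, 0, 255],
  [-0.1, 0, 0, 0, 0, 0, 255],
  [-0.1, 0, 0, 0, 0, 0, 255],
  [-0.15, 0, 0, 0, 0, 0, 255],
  [-0.15, 0, 0, 0, 0, 0, 255],
  [-0.2, 0, 0, 0, 0, 0, 255],
  [-0.2, 0, 0, 0, 0, 0, 255],
  [-0.2, 0, 0, 0, 0, 0, 255],
])

```text
clock: 4.97
ee_pos: [0.5339, -0.0177, 0.0588]
tcp_rot: [0.998, 0.06, 0.003, -0.0]
force: [18.1, -0.4, -13.7]
gripper_width: 0.0007
```

The gate has stopped at 18 N. I'll back off, rise and check.

>>> drive_tool([
  [0.3, 0, 0, 0, 0, 0, 255],
  [1, 0, 0, 0, 0, 0, 255],
  [2.5, 0, 0, 0, 0, 0, 255],
  [4, 0, -1, 0, 0, 0, 200],
  [4, 0, -5, 0, 0, 0, 120],
  [4, -2, -9, 0, 0, 0, 90],
  [4, -5, -12, 0, 0, 0, 90],
  [4, -8, -15, 0, 0, 0, 90],
])

```text
clock: 5.63
ee_pos: [0.5612, 0.0635, 0.2069]
tcp_rot: [0.998, 0.059, -0.001, 0.0]
force: [0.5, 0.1, -0.1]
gripper_width: 0.0262
```

```bash
python3 - <<'E'
from h import *
go([.5232,.302,.22],-.165)
a=cap('top'); save(a,'a4.png',(210,210,310,270),8)
b=cap('side'); print(proj(b,[*H,.078]))
E
```

```text
t 5.63 at [0.5612 0.0635 0.2069] yaw 0.119 F [ 0.5  0.1 -0.1] w 0.0262
shift cm [ -0.94 -24.13  -1.3 ] turnz 0.284
[[307.30606736 206.29450369]]
```

View pics/a4.png

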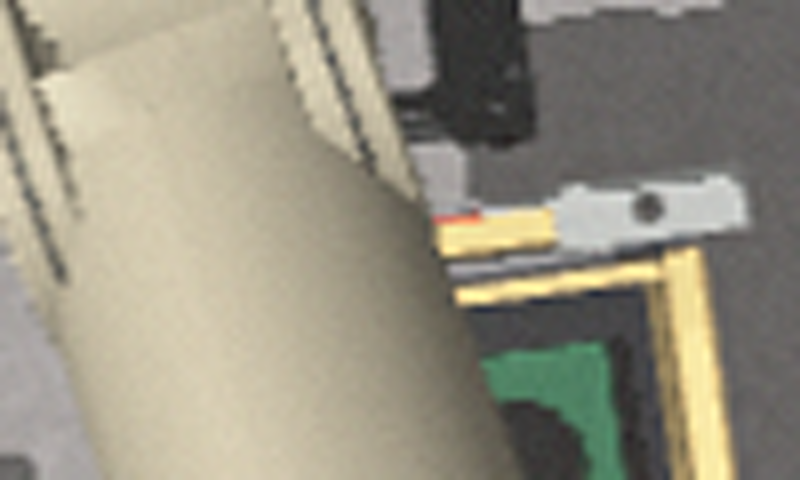

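Gate is closed: its panel lines up with the plate, whose hole is at crop (649,207). Now to the rack.

>>> drive_tool([
  [0, -2, -0.3, 0, 0, 0.06, 120],
  [0, -6, -0.6, 0, 0, 0.12, 120],
  [-0.2, -10, -1, 0, 0, 0.18, 120],
  [-0.4, -14, -1.3, 0, 0, 0.24, 120],
  [-0.6, -18, -1.3, 0, 0, 0.28, 120],
  [-0.8, -21.5, -1.3, 0, 0, 0.284, 120],
  [-0.9, -24.1, -1.3, 0, 0, 0.284, 120],
  [-0.9, -24.1, -1.3, 0, 0, 0.284, 120],
])

```text
clock: 6.4
ee_pos: [0.5201, 0.3077, 0.2177]
tcp_rot: [0.997, -0.077, -0.002, -0.001]
force: [-0.1, -0.1, 0.4]
gripper_width: 0.0459
```

```bash
python3 - <<'E'
from h import *
c=cap('wrist'); save(c,'w2.png')
for b in blobs(c,(0,110,50),(8,255,255),60): print('red',b)
print(proj(c,[[.5232,.302,.112],[.5232,.302,.134]]).round(0))
go([.5232,.302,.112],-.165)
a=cap('top'); 
for p in [(291,236),(291.1,235.9)]: print(onz(a,p,.078).round(4))
E
```

```text
red ([502, 150, 58, 19, 355], [532.1, 160.0])
red ([266, 191, 23, 35, 621], [276.8, 208.8])
red ([246, 313, 29, 31, 809], [260.5, 328.7])
red ([330, 333, 12, 11, 100], [335.2, 338.1])
[[278. 206.]
 [279. 214.]]
t 6.45 at [0.5216 0.3045 0.2176] yaw -0.157 F [-0.4 -0.9  0.4] w 0.0462
shift cm [ 0.23  0.22 10.56] turnz 0.008
[ 0.5226 -0.0763  0.078 ]
[ 0.5229 -0.0766  0.078 ]
```

View pics/w2.png

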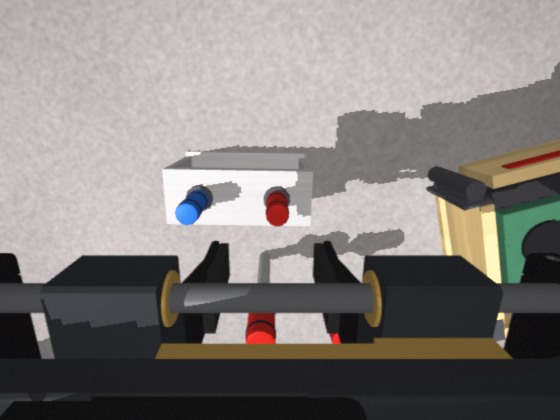

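>>> drive_tool([
  [0.2, 0.2, 1, 0, 0, 0, 120],
  [0.2, 0.2, 3.5, 0, 0, 0, 120],
  [0.2, 0.2, 6, 0, 0, 0, 120],
  [0.2, 0.2, 8.5, 0, 0, 0, 120],
  [0.2, 0.2, 10, 0, 0, 0, 120],
  [0.2, 0.2, 10.5, 0, 0, 0, 120],
  [0.2, 0.2, 10.5, 0, 0, 0, 120],
  [0.2, 0.2, 10.5, 0, 0, 0, 120],
])

```text
clock: 7.17
ee_pos: [0.526, 0.2981, 0.1138]
tcp_rot: [0.997, -0.082, 0.0, 0.0]
force: [0.1, 0.3, 0.7]
gripper_width: 0.0457
```

```bash
python3 - <<'E'
from h import *
c=cap('wrist'); save(c,'w3.png')
for b in blobs(c,(0,110,50),(8,255,255),60): print('red',b)
print(proj(c,[[.5232,.302,.112],[.5232,.302,.134]]).round(0))
go([.5232,.302,.112],-.165)
E
```

```text
red ([246, 249, 34, 34, 880], [263.2, 266.9])
red ([247, 313, 31, 9, 193], [261.6, 316.0])
[[265. 280.]
 [264. 305.]]
t 7.22 at [0.5262 0.2986 0.1144] yaw -0.164 F [-0.   0.2  0.8] w 0.0462
shift cm [-0.35 -0.29  0.24] turnz 0.001
```

View pics/w3.png

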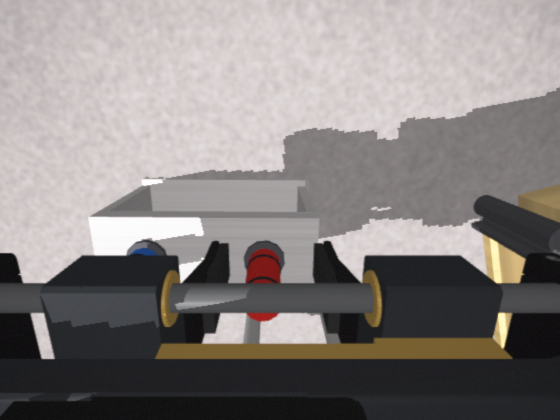

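```bash
python3 - <<'E'
from h import *
c=cap('wrist')
u=np.array([np.cos(-.165),np.sin(-.165)])
for n,z,r in(('collar far-from-base rim',.088,.012),('handle base rim',.088,.009),('handle top -x rim',.134,-.009)):
  for d in(-.004,0,.004):
    p=np.array([.5232,.302])+u*(r+d); print(n,d,proj(c,[*p,z]).round(1))
im=c['frame']; print(im[236:330:4,263].tolist())
E
```

```text
collar far-from-base rim -0.004 [[266.6 245.4]]
collar far-from-base rim 0 [[266.6 238.8]]
collar far-from-base rim 0.004 [[266.6 232.1]]
handle base rim -0.004 [[266.6 250.3]]
handle base rim 0 [[266.6 243.7]]
handle base rim 0.004 [[266.6 237.1]]
handle top -x rim -0.004 [[265.6 329.7]]
handle top -x rim 0 [[265.5 322.1]]
handle top -x rim 0.004 [[265.5 314.3]]
[[161, 157, 157], [112, 108, 110], [66, 66, 70], [89, 52, 54], [124, 25, 21], [76, 26, 27], [125, 24, 21], [126, 25, 21], [125, 25, 21], [128, 29, 25], [46, 26, 27], [125, 27, 23], [60, 59, 59], [69, 71, 71], [77, 76, 79], [78, 78, 81], [81, 81, 83], [81, 81, 83], [77, 78, 79], [92, 65, 66], [161, 30, 24], [179, 117, 115], [208, 200, 199], [214, 204, 204]]
```

>>> drive_tool([
  [-0.2, -0.2, 0.1, 0, 0, 0, 120],
  [-0.35, -0.43, 0.25, 0, 0, 0, 120],
  [-0.35, -0.43, 0.25, 0, 0, 0, 120],
  [-0.35, -0.43, 0.25, 0, 0, 0, 160],
  [-0.35, -0.43, 0.25, 0, 0, 0, 190],
  [-0.35, -0.43, 0.25, 0, 0, 0, 215],
  [-0.35, -0.43, 0.25, 0, 0, 0, 240],
  [-0.35, -0.43, 0.25, 0, 0, 0, 255],
], grip_force=25)

```text
clock: 7.93
ee_pos: [0.5227, 0.3036, 0.1109]
tcp_rot: [0.997, -0.082, 0.0, 0.0]
force: [0.1, -0.0, -0.2]
gripper_width: 0.0202
```

>>> drive_tool([
  [0, 0, 0, 0, 0, 0, 255],
  [0, 0, 0, 0, 0, 0, 255],
  [0, 0, 0, 0, 0, 0, 255],
  [0, 0, 0, 0, 0, 0, 255],
  [0, 0, -0.3, 0, 0, 0, 255],
  [0, 0, -1, 0, 0, 0, 255],
  [0, 0, -1.6, 0, 0, 0, 255],
  [0, 0, -2, 0, 0, 0, 255],
])

```text
clock: 8.6
ee_pos: [0.5229, 0.3041, 0.1322]
tcp_rot: [0.997, -0.081, 0.001, -0.0]
force: [-0.0, 0.5, -0.6]
gripper_width: 0.0174
```

```bash
python3 - <<'E'
from h import *
go([.5232,.302,.22],-.165)
E
```

```text
t 8.6 at [0.5229 0.3041 0.1322] yaw -0.163 F [-0.   0.5 -0.6] w 0.0174
shift cm [ 0.07  0.19 -8.78] turnz 0.002
```

>>> drive_tool([
  [0, 0, -1, 0, 0, 0, 255],
  [0, 0, -2.5, 0, 0, 0, 255],
  [0, 0, -4, 0, 0, 0, 255],
  [0, 0, -5.5, 0, 0, 0, 255],
  [0, 0, -7, 0, 0, 0, 255],
  [0, 0, -8.5, 0, 0, 0, 255],
  [0, 0, -9.8, 0, 0, 0, 255],
  [0, 0, -10, 0, 0, 0, 255],
])

```text
clock: 9.27
ee_pos: [0.5233, 0.3045, 0.234]
tcp_rot: [0.997, -0.081, 0.002, -0.001]
force: [0.4, 1.6, -0.8]
gripper_width: 0.0172
```

```bash
python3 - <<'E'
from h import *
go([*H,.23],CY)
E
```

```text
t 9.27 at [0.5233 0.3045 0.234 ] yaw -0.163 F [ 0.4  1.6 -0.8] w 0.0172
shift cm [ 6.11 37.58  0.34] turnz -0.285
```

>>> drive_tool([
  [0.3, 1.5, 0, 0, 0, 0, 255],
  [0.8, 4.5, 0, 0, 0, 0, 255],
  [1.3, 8, 0, 0, 0, 0, 255],
  [1.9, 11.5, 0, 0, 0, 0, 255],
  [2.5, 15, 0, 0, 0, 0, 255],
  [3, 18.5, 0, 0, 0, 0, 255],
  [3.6, 22, 0, 0, 0, 0, 255],
  [4.2, 25, 0, 0, 0, 0, 255],
])

```text
clock: 9.93
ee_pos: [0.5229, 0.0476, 0.2307]
tcp_rot: [0.997, -0.082, -0.0, 0.0]
force: [0.5, -0.0, -0.9]
gripper_width: 0.0175
```

>>> drive_tool([
  [0.4, 3, 0, 0, 0, -0.05, 255],
  [0.8, 6, 0, 0, 0, -0.1, 255],
  [1.2, 9, 0, 0, 0, -0.15, 255],
  [1.6, 11, 0.6, 0, 0, -0.2, 255],
  [1.9, 12.2, 1.4, 0, 0, -0.25, 255],
  [1.9, 12.6, 2, 0, 0, -0.285, 255],
  [1.9, 12.6, 2.4, 0, 0, -0.285, 255],
  [1.9, 12.6, 2.4, 0, 0, -0.285, 255],
])

```text
clock: 10.6
ee_pos: [0.5211, -0.077, 0.2058]
tcp_rot: [0.998, 0.06, -0.001, -0.0]
force: [-0.6, 0.2, -1.1]
gripper_width: 0.0174
```

```bash
python3 - <<'E'
from h import *
go([*H,.205],CY)
c=cap('wrist'); 
np.save('w4.npy',c['frame'])
save(c,'w4.png',(170,120,370,270),4)
s=env.state();p=np.array(s['ee_pos']);M=Rn.from_quat(s['tcp_rot']).as_matrix()
print('axis tilt',M[:,2])
print('hole est px',proj(c,[*H,.078]),'tip expected',proj(c,p+M[:,2]*.098), 'collar',proj(c,p+M[:,2]*.028))
b=cap('side');save(b,'s4.png',(250,150,370,240),6.5)
print('side hole',proj(b,[*H,.078]),'tip',proj(b,p+M[:,2]*.098))
E
```

```text
t 10.6 at [ 0.5211 -0.077   0.2058] yaw 0.12 F [-0.6  0.2 -1.1] w 0.0174
shift cm [ 0.16 -0.05  0.08] turnz -0.001
axis tilt [-8.64158686e-04  3.93568935e-04 -9.99999549e-01]
hole est px [[270.94382564 201.4098751 ]] tip expected [[270.93961269 213.6843155 ]] collar [[271.1453869  251.47603444]]
side hole [[307.30606736 206.29450369]] tip [[308.34985739 198.73881892]]
```

View pics/w4.png

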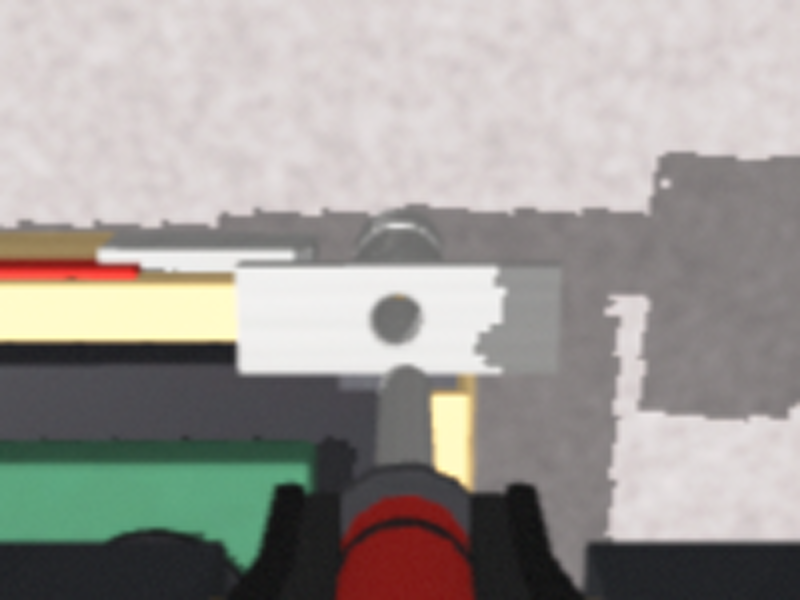

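View pics/s4.png

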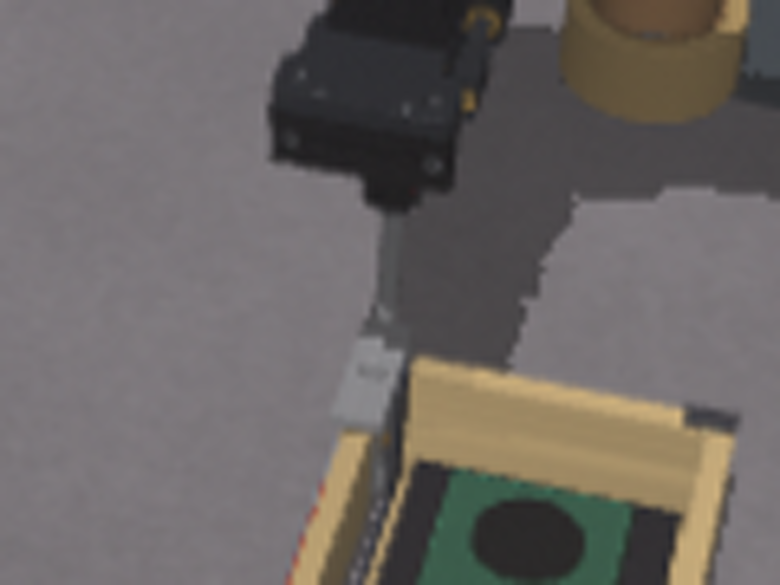

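```bash
python3 - <<'E'
from h import *
c=cap('wrist'); s=env.state();p=np.array(s['ee_pos'])
im=c['frame']
g=cv2.cvtColor(im,cv2.COLOR_RGB2GRAY)
G=cv2.resize(g[180:222,250:292],None,fx=8,fy=8,interpolation=cv2.INTER_CUBIC)
# hole: dark within plate
sub=g[188:209,258:282]; m=(sub<150).astype(np.uint8)
n,l,st,ce=cv2.connectedComponentsWithStats(m)
for i in range(1,n): print(st[i],ce[i]+[258,188])
print('hole col/row profile');print(g[199,255:290].tolist());print(g[188:222,269].tolist());print(g[188:222,271].tolist());print(g[222,255:290].tolist())
h=onz(c,(269,199.5),.078);t=onz(c,(271,211.5),p[2]-.098)
print('hole',h.round(4),incr(h),'tip rim',incr(t),'tcp',incr(p),p)
u=np.array([np.cos(CY),np.sin(CY)])
for r in(0,.004,.005): print(r,proj(c,[*(p[:2]+u*r),p[2]-.098]))
E
```

```text
[  6   7  11  11 100] [269.03 199.82]
hole col/row profile
[238, 238, 238, 238, 238, 238, 237, 221, 174, 128, 110, 110, 110, 112, 112, 112, 111, 110, 111, 120, 159, 216, 234, 237, 238, 238, 238, 238, 238, 238, 238, 237, 238, 238, 238]
[236, 240, 240, 238, 235, 223, 173, 121, 112, 111, 112, 112, 111, 112, 113, 113, 115, 123, 159, 213, 231, 236, 230, 186, 129, 112, 109, 111, 110, 110, 110, 109, 111, 110]
[236, 240, 240, 238, 236, 226, 187, 124, 112, 111, 111, 111, 112, 111, 114, 120, 129, 144, 182, 223, 233, 236, 228, 156, 115, 111, 111, 112, 111, 111, 111, 111, 110, 112]
[72, 72, 71, 72, 70, 71, 69, 69, 72, 88, 102, 108, 110, 109, 110, 111, 111, 112, 111, 113, 111, 112, 150, 232, 245, 246, 246, 246, 246, 246, 246, 244, 223, 177, 145]
hole [ 0.5246 -0.0738  0.078 ] [2.33423277 2.23031948] tip rim [1.26838333 0.54454471] tcp [-0.70511535  0.11944709] [ 0.52188561 -0.07626689  0.20724895]
0 [[271.54314843 213.90910028]]
0.004 [[271.54788321 209.0148049 ]]
0.005 [[271.54907362 207.78425984]]
```

>>> drive_tool([
  [0.1, 0, 0.3, 0, 0, 0, 255],
  [0.2, -0.1, 0.7, 0, 0, 0, 255],
  [0.3, -0.15, 1.1, 0, 0, 0, 255],
  [0.4, -0.15, 1.5, 0, 0, 0, 255],
  [0.4, -0.15, 1.8, 0, 0, 0, 255],
  [0.4, -0.15, 2.1, 0, 0, 0, 255],
  [0.4, -0.15, 2.1, 0, 0, 0, 255],
  [0.4, -0.15, 2.1, 0, 0, 0, 255],
])

```text
clock: 11.42
ee_pos: [0.5254, -0.0752, 0.1857]
tcp_rot: [0.998, 0.061, -0.0, -0.0]
force: [0.3, 0.6, 0.0]
gripper_width: 0.0176
```

```bash
python3 - <<'E'
from h import *
for i in range(4): c=cap('wrist')
s=env.state();p=np.array(s['ee_pos']); save(c,'w5.png',(220,150,320,225),8)
u=np.array([np.cos(CY),np.sin(CY)])
print(p.round(4),incr(p),s['force'])
print('hole est',proj(c,[*H,.078]))
for r in(0,.004): print(r,proj(c,[*(p[:2]+u*r),p[2]-.098]))
g=cv2.cvtColor(c['frame'],cv2.COLOR_RGB2GRAY)
print(g[180:222,270].tolist());
for r in (194,200,206,212,218): print(r,g[r,252:292].tolist())
E
```

```text
[ 0.5256 -0.0752  0.1861] [3.11561917 0.68983975] [-0.21051545  0.02080592 -0.80361627]
hole est [[272.26592197 213.85237568]]
0 [[271.46833212 214.06500194]]
0.004 [[271.47273584 209.17644582]]
[189, 131, 121, 120, 144, 193, 144, 121, 116, 115, 114, 113, 112, 115, 113, 118, 118, 138, 197, 236, 239, 239, 239, 237, 229, 174, 119, 111, 112, 113, 113, 114, 113, 113, 110, 112, 111, 111, 112, 111, 111, 111]
194 [125, 125, 126, 128, 126, 126, 124, 113, 107, 107, 108, 109, 110, 112, 112, 111, 112, 114, 113, 114, 112, 111, 111, 110, 110, 110, 107, 107, 106, 108, 117, 125, 128, 129, 130, 129, 129, 128, 129, 128]
200 [240, 240, 240, 240, 240, 240, 239, 240, 239, 239, 240, 239, 240, 239, 240, 240, 240, 239, 239, 239, 239, 239, 239, 239, 240, 239, 239, 239, 238, 236, 200, 157, 149, 151, 150, 150, 150, 151, 150, 150]
206 [240, 240, 239, 239, 240, 240, 240, 239, 239, 240, 239, 239, 234, 219, 188, 159, 134, 122, 119, 123, 137, 161, 195, 224, 235, 238, 234, 231, 228, 192, 156, 151, 151, 151, 151, 151, 151, 151, 151, 151]
212 [237, 236, 237, 236, 236, 237, 236, 237, 237, 235, 214, 162, 124, 113, 123, 132, 130, 120, 113, 113, 111, 112, 116, 133, 152, 145, 139, 146, 148, 149, 148, 148, 148, 148, 148, 148, 149, 149, 148, 149]
218 [238, 238, 238, 238, 238, 238, 238, 237, 238, 237, 238, 236, 218, 155, 114, 108, 110, 110, 112, 111, 110, 111, 112, 111, 114, 153, 216, 229, 207, 179, 161, 150, 148, 148, 149, 148, 149, 148, 150, 148]
```

View pics/w5.png

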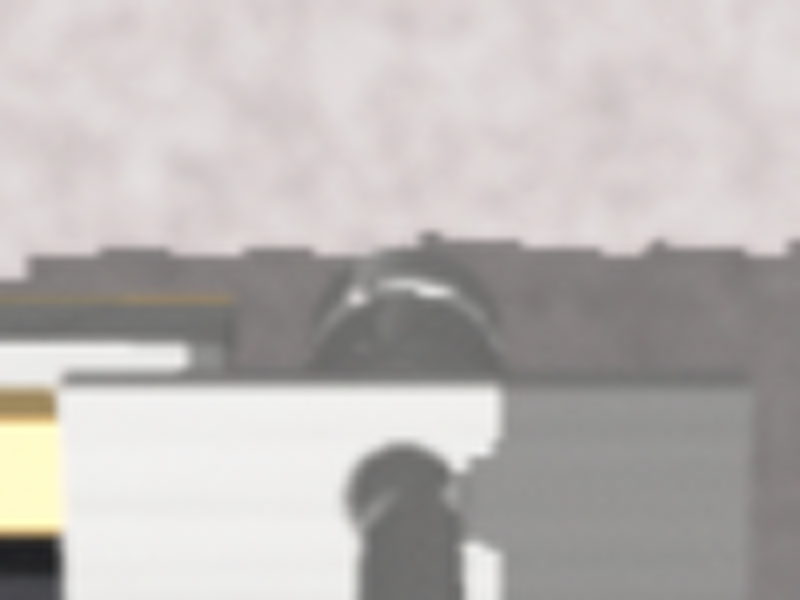

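```bash
python3 - <<'E'
from h import *
c=cap('wrist');s=env.state();p=np.array(s['ee_pos'])
h=onz(c,(270.2,212),.078);t=onz(c,(271,211),p[2]-.098)
print('hole',incr(h),'tiprim',incr(t),'tcp',incr(p),p,'lead hole edges',incr(onz(c,(270.3,205.4),.078)),incr(onz(c,(263.2,212),.078)))
E
```

```text
hole [1.59195806 1.69409535] tiprim [5.63057283 1.06792931] tcp [3.09432066 0.69734575] [ 0.52558699 -0.07523276  0.18613465] lead hole edges [7.18984824 1.61140705] [1.59387599 7.38766201]
```

>>> drive_tool([
  [0, -0.06, 0.2, 0, 0, 0, 255],
  [0, -0.06, 0.45, 0, 0, 0, 255],
  [0, -0.06, 0.7, 0, 0, 0, 255],
  [0, -0.06, 0.85, 0, 0, 0, 255],
  [0, -0.06, 0.95, 0, 0, 0, 255],
  [0, -0.06, 1.05, 0, 0, 0, 255],
  [0, -0.06, 1.15, 0, 0, 0, 255],
  [0, -0.06, 1.15, 0, 0, 0, 255],
])

```text
clock: 12.33
ee_pos: [0.5253, -0.0746, 0.1742]
tcp_rot: [0.998, 0.061, -0.0, 0.0]
force: [-0.1, 0.7, -1.5]
gripper_width: 0.0174
```

>>> drive_tool([
  [0, 0, 0, 0, 0, 0, 255],
  [0, 0, 0.05, 0, 0, 0, 255],
  [0, 0, 0.1, 0, 0, 0, 255],
  [0, 0, 0.1, 0, 0, 0, 255],
  [0, 0, 0.1, 0, 0, 0, 255],
  [0, 0, 0.1, 0, 0, 0, 255],
  [0, 0, 0.1, 0, 0, 0, 255],
  [0, 0, 0.1, 0, 0, 0, 255],
])

```text
clock: 13.0
ee_pos: [0.5254, -0.0746, 0.1734]
tcp_rot: [0.998, 0.061, 0.0, 0.0]
force: [0.2, 0.5, -0.8]
gripper_width: 0.0177
```

```bash
python3 - <<'E'
from h import *
go(cr(.0031,.0013,.170),CY); s=env.state(); print(incr(s['ee_pos']),s['wrist_torque'])
E
```

```text
t 13.0 at [ 0.5254 -0.0746  0.1734] yaw 0.122 F [ 0.2  0.5 -0.8] w 0.0177
shift cm [0.01 0.   0.34] turnz 0.0
[2.99013682 1.33726778] [-0.02815437 -0.02358349  0.03627639]
```

>>> drive_tool([
  [0, 0, 0.05, 0, 0, 0, 255],
  [0, 0, 0.1, 0, 0, 0, 255],
  [0, 0, 0.15, 0, 0, 0, 255],
  [0, 0, 0.2, 0, 0, 0, 255],
  [0, 0, 0.25, 0, 0, 0, 255],
  [0, 0, 0.3, 0, 0, 0, 255],
  [0, 0, 0.3, 0, 0, 0, 255],
  [0, 0, 0.3, 0, 0, 0, 255],
])

```text
clock: 13.67
ee_pos: [0.5254, -0.0746, 0.1704]
tcp_rot: [0.998, 0.061, -0.0, 0.0]
force: [-0.3, 0.5, -1.2]
gripper_width: 0.0168
```

>>> drive_tool([
  [0, 0, 0.05, 0, 0, 0, 255],
  [0, 0, 0.1, 0, 0, 0, 255],
  [0, 0, 0.15, 0, 0, 0, 255],
  [0, 0, 0.2, 0, 0, 0, 255],
  [0, 0, 0.2, 0, 0, 0, 255],
  [0, 0, 0.2, 0, 0, 0, 255],
  [0, 0, 0.2, 0, 0, 0, 255],
  [0, 0, 0.2, 0, 0, 0, 255],
])

```text
clock: 14.33
ee_pos: [0.5254, -0.0746, 0.1684]
tcp_rot: [0.998, 0.061, 0.0, 0.0]
force: [0.2, 0.2, -1.0]
gripper_width: 0.0173
```

>>> drive_tool([
  [0, 0, 0.1, 0, 0, 0, 255],
  [0, 0, 0.2, 0, 0, 0, 255],
  [0, 0, 0.3, 0, 0, 0, 255],
  [0, 0, 0.4, 0, 0, 0, 255],
  [0, 0, 0.5, 0, 0, 0, 255],
  [0, 0, 0.6, 0, 0, 0, 255],
  [0, 0, 0.7, 0, 0, 0, 255],
  [0, 0, 0.7, 0, 0, 0, 255],
])

```text
clock: 15.0
ee_pos: [0.5253, -0.0746, 0.1612]
tcp_rot: [0.998, 0.061, -0.0, -0.0]
force: [-0.1, -0.6, -0.8]
gripper_width: 0.0172
```

```bash
python3 - <<'E'
from h import *
go(cr(.0031,.0013,.150),CY); s=env.state(); print(incr(s['ee_pos']),s['wrist_torque'])
c=cap('wrist'); save(c,'w6.png',(200,140,340,245),5)
E
```

```text
t 15.0 at [ 0.5253 -0.0746  0.1612] yaw 0.122 F [-0.1 -0.6 -0.8] w 0.0172
shift cm [0.02 0.01 1.12] turnz 0.0
[2.88043533 1.35229699] [ 0.06403329  0.01810078 -0.01388033]
```

View pics/w6.png

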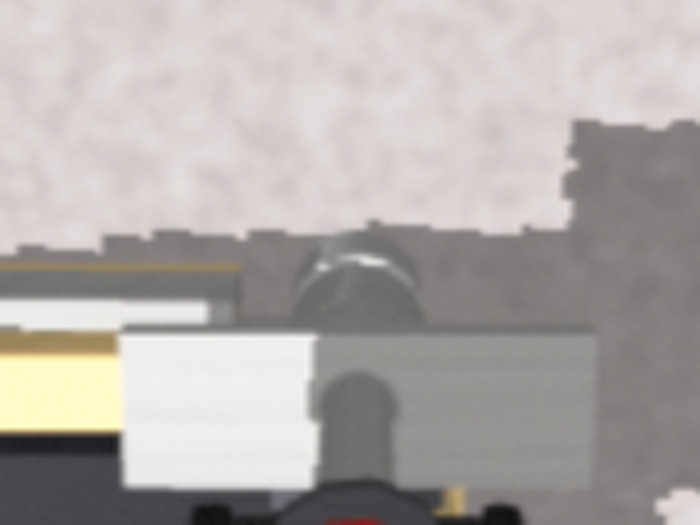

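The shank stands in the plate hole. Pushing on into the gate knuckle.

>>> drive_tool([
  [0, 0, 0.1, 0, 0, 0, 255],
  [0, 0, 0.2, 0, 0, 0, 255],
  [0, 0, 0.3, 0, 0, 0, 255],
  [0, 0, 0.4, 0, 0, 0, 255],
  [0, 0, 0.5, 0, 0, 0, 255],
  [0, 0, 0.6, 0, 0, 0, 255],
  [0, 0, 0.7, 0, 0, 0, 255],
  [0, 0, 0.8, 0, 0, 0, 255],
])

```text
clock: 15.72
ee_pos: [0.5254, -0.0746, 0.1533]
tcp_rot: [0.998, 0.061, -0.0, 0.0]
force: [-0.4, -0.1, -0.6]
gripper_width: 0.0175
```

>>> drive_tool([
  [0, 0, 0.1, 0, 0, 0, 255],
  [0, 0, 0.2, 0, 0, 0, 255],
  [0, 0, 0.3, 0, 0, 0, 255],
  [0, 0, 0.4, 0, 0, 0, 255],
  [0, 0, 0.4, 0, 0, 0, 255],
  [0, 0, 0.4, 0, 0, 0, 255],
  [0, 0, 0.4, 0, 0, 0, 255],
  [0, 0, 0.4, 0, 0, 0, 255],
])

```text
clock: 16.38
ee_pos: [0.5254, -0.0746, 0.1494]
tcp_rot: [0.998, 0.061, -0.0, 0.0]
force: [-0.8, 0.1, -1.4]
gripper_width: 0.017
```

```bash
python3 - <<'E'
from h import *
go(cr(.0029,.0013,.130),CY); s=env.state(); print(incr(s['ee_pos']),s['wrist_torque'])
E
```

```text
t 16.38 at [ 0.5254 -0.0746  0.1494] yaw 0.122 F [-0.8  0.1 -1.4] w 0.017
shift cm [-0.01  0.    1.94] turnz 0.0
[2.95289926 1.34536792] [-0.03334743  0.17468872 -0.011757  ]
```

>>> drive_tool([
  [0, 0, 0.1, 0, 0, 0, 255],
  [0, 0, 0.2, 0, 0, 0, 255],
  [0, 0, 0.35, 0, 0, 0, 255],
  [0, 0, 0.5, 0, 0, 0, 255],
  [0, 0, 0.65, 0, 0, 0, 255],
  [0, 0, 0.8, 0, 0, 0, 255],
  [0, 0, 0.95, 0, 0, 0, 255],
  [0, 0, 1.1, 0, 0, 0, 255],
])

```text
clock: 17.05
ee_pos: [0.5253, -0.0747, 0.1382]
tcp_rot: [0.998, 0.061, -0.0, 0.0]
force: [-1.8, -0.0, -0.4]
gripper_width: 0.0174
```

>>> drive_tool([
  [0, 0, 0.15, 0, 0, 0, 255],
  [0, 0, 0.3, 0, 0, 0, 255],
  [0, 0, 0.45, 0, 0, 0, 255],
  [0, 0, 0.6, 0, 0, 0, 255],
  [0, 0, 0.7, 0, 0, 0, 255],
  [0, 0, 0.8, 0, 0, 0, 255],
  [0, 0, 0.9, 0, 0, 0, 255],
  [0, 0, 0.9, 0, 0, 0, 255],
])

```text
clock: 17.72
ee_pos: [0.5254, -0.0746, 0.1292]
tcp_rot: [0.998, 0.061, -0.0, 0.0]
force: [-1.7, 0.1, -0.8]
gripper_width: 0.0169
```

```bash
python3 - <<'E'
from h import *
go(cr(.0029,.0013,.106),CY); s=env.state(); print(incr(s['ee_pos']),s['wrist_torque'])
E
```

```text
t 17.72 at [ 0.5254 -0.0746  0.1292] yaw 0.122 F [-1.7  0.1 -0.8] w 0.0169
shift cm [-0.    0.01  2.32] turnz 0.0
[2.94698184 1.35155452] [-0.21834453  0.52192196 -0.00314457]
```

>>> drive_tool([
  [0, 0, 0.1, 0, 0, 0, 255],
  [0, 0, 0.2, 0, 0, 0, 255],
  [0, 0, 0.3, 0, 0, 0, 255],
  [0, 0, 0.4, 0, 0, 0, 255],
  [0, 0, 0.5, 0, 0, 0, 255],
  [0, 0, 0.6, 0, 0, 0, 255],
  [0, 0, 0.7, 0, 0, 0, 255],
  [0, 0, 0.8, 0, 0, 0, 255],
], grip_force=35)

```text
clock: 18.38
ee_pos: [0.5256, -0.0746, 0.1216]
tcp_rot: [0.998, 0.061, 0.0, 0.0]
force: [-3.5, -1.5, 5.8]
gripper_width: 0.0174
```

>>> drive_tool([
  [0, 0, 0.1, 0, 0, 0, 255],
  [0, 0, 0.2, 0, 0, 0, 255],
  [0, 0, 0.3, 0, 0, 0, 255],
  [0, 0, 0.4, 0, 0, 0, 255],
  [0, 0, 0.5, 0, 0, 0, 255],
  [0, 0, 0.6, 0, 0, 0, 255],
  [0, 0, 0.7, 0, 0, 0, 255],
  [0, 0, 0.8, 0, 0, 0, 255],
])

```text
clock: 19.05
ee_pos: [0.5255, -0.0746, 0.1133]
tcp_rot: [0.998, 0.061, 0.0, 0.0]
force: [-2.4, -1.0, 4.2]
gripper_width: 0.0169
```

```bash
python3 - <<'E'
from h import *
go(cr(.0029,.0013,.106),CY); s=env.state(); print(incr(s['ee_pos']),s['wrist_torque'])
E
```

```text
t 19.05 at [ 0.5255 -0.0746  0.1133] yaw 0.122 F [-2.4 -1.   4.2] w 0.0169
shift cm [-0.02  0.    0.73] turnz 0.0
[3.07499052 1.31976534] [-0.20439827  0.53659596 -0.01750457]
```

>>> drive_tool([
  [0, 0, 0.1, 0, 0, 0, 255],
  [0, 0, 0.2, 0, 0, 0, 255],
  [0, 0, 0.3, 0, 0, 0, 255],
  [0, 0, 0.4, 0, 0, 0, 255],
  [0, 0, 0.5, 0, 0, 0, 255],
  [0, 0, 0.58, 0, 0, 0, 255],
  [0, 0, 0.62, 0, 0, 0, 255],
  [0, 0, 0.62, 0, 0, 0, 255],
])

```text
clock: 19.72
ee_pos: [0.5254, -0.0746, 0.107]
tcp_rot: [0.998, 0.061, 0.0, 0.0]
force: [-1.2, -1.8, 1.2]
gripper_width: 0.0173
```

>>> drive_tool([
  [0, 0, 0.03, 0, 0, 0, 255],
  [0, 0, 0.06, 0, 0, 0, 255],
  [0, 0, 0.09, 0, 0, 0, 255],
  [0, 0, 0.12, 0, 0, 0, 255],
  [0, 0, 0.15, 0, 0, 0, 255],
  [0, 0, 0.15, 0, 0, 0, 255],
  [0, 0, 0.15, 0, 0, 0, 255],
  [0, 0, 0.15, 0, 0, 0, 255],
])

```text
clock: 20.38
ee_pos: [0.5254, -0.0746, 0.1056]
tcp_rot: [0.998, 0.061, 0.0, 0.0]
force: [-1.3, -1.2, 0.5]
gripper_width: 0.0173
```

>>> drive_tool([
  [0, 0, 0.03, 0, 0, 0, 255],
  [0, 0, 0.06, 0, 0, 0, 255],
  [0, 0, 0.09, 0, 0, 0, 255],
  [0, 0, 0.12, 0, 0, 0, 255],
  [0, 0, 0.15, 0, 0, 0, 255],
  [0, 0, 0.15, 0, 0, 0, 255],
  [0, 0, 0.15, 0, 0, 0, 255],
  [0, 0, 0.15, 0, 0, 0, 255],
])

```text
clock: 21.05
ee_pos: [0.5255, -0.0746, 0.1047]
tcp_rot: [0.998, 0.061, 0.0, 0.0]
force: [-4.2, -0.8, 8.3]
gripper_width: 0.0171
```

```bash
python3 - <<'E'
from h import *
go(cr(.0029,.0013,.106),CY)
c=cap('wrist'); save(c,'w7.png',(200,140,340,245),5)
E
```

```text
t 21.05 at [ 0.5255 -0.0746  0.1047] yaw 0.122 F [-4.2 -0.8  8.3] w 0.0171
shift cm [-0.01  0.   -0.13] turnz 0.0
```

View pics/w7.png

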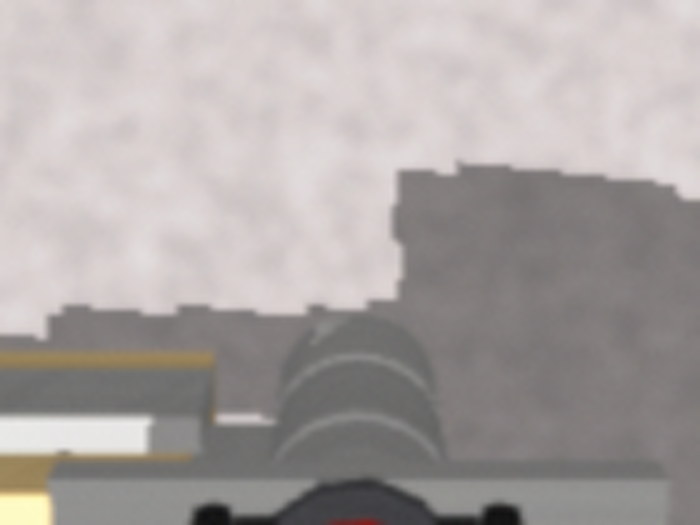

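>>> drive_tool([
  [0, 0, 0.03, 0, 0, 0, 255],
  [0, 0, 0.06, 0, 0, 0, 255],
  [0, 0, 0.09, 0, 0, 0, 255],
  [0, 0, 0.12, 0, 0, 0, 255],
  [0, 0, 0.12, 0, 0, 0, 255],
  [0, 0, 0.12, 0, 0, 0, 255],
  [0, 0, 0.12, 0, 0, 0, 255],
  [0, 0, 0.12, 0, 0, 0, 255],
])

```text
clock: 21.77
ee_pos: [0.5256, -0.0746, 0.1046]
tcp_rot: [0.998, 0.061, 0.0, 0.0]
force: [-9.9, 0.0, 21.8]
gripper_width: 0.017
```

Hard stop at 22 N, well above the 3–8 N the spring ball needs, so the collar is seated. Unloading, opening and rising.

>>> drive_tool([
  [0, 0, -0.12, 0, 0, 0, 255],
  [0, 0, -0.2, 0, 0, 0, 255],
  [0, 0, -0.2, 0, 0, 0, 255],
  [0, 0, -0.2, 0, 0, 0, 130],
  [0, 0, -0.2, 0, 0, 0, 130],
  [0, 0, -0.2, 0, 0, 0, 130],
  [0, 0, -0.2, 0, 0, 0, 130],
  [0, 0, -0.2, 0, 0, 0, 130],
])

```text
clock: 22.43
ee_pos: [0.5254, -0.0745, 0.1049]
tcp_rot: [0.998, 0.061, 0.0, -0.0]
force: [0.1, -0.2, -0.4]
gripper_width: 0.0395
```

>>> drive_tool([
  [0, 0, 0, 0, 0, 0, 130],
  [0, 0, -0.3, 0, 0, 0, 130],
  [0, 0, -1.5, 0, 0, 0, 130],
  [0, 0, -3, 0, 0, 0, 130],
  [0, 0, -5, 0, 0, 0, 130],
  [0, 0, -7, 0, 0, 0, 130],
  [0, 0, -9, 0, 0, 0, 130],
  [-2, 0, -10, 0, 0, 0, 130],
])

```text
clock: 23.1
ee_pos: [0.5083, -0.0762, 0.2086]
tcp_rot: [0.998, 0.062, 0.003, -0.0]
force: [-0.6, 0.7, 0.6]
gripper_width: 0.0425
```

```bash
python3 - <<'E'
from h import *
go(cr(.0029,.0013,.2),CY)
c=cap('wrist'); a=cap('top'); b=cap('side')
w=cv2.resize(c['frame'][110:270,180:380],(500,400),interpolation=cv2.INTER_CUBIC)
v=cv2.resize(b['frame'][170:270,265:340],(300,400),interpolation=cv2.INTER_CUBIC)
cv2.imwrite('pics/f1.png',np.hstack([w,v])[...,::-1])
for b2 in blobs(b,(0,110,60),(8,255,255),30): print('side red',b2)
X=[*cr(.0016,.0017,0)[:2]]
print('expect home handle top/bottom in side',proj(b,[[*X,.128],[*X,.084],[*X,.106]]).round(1).tolist())
print('wrist collar rims/handle expect',proj(c,[[*cr(.0016+.012,.0017,.082)],[*cr(.0016,.0017,.128)]]).round(1).tolist())
E
```

```text
t 23.1 at [ 0.5083 -0.0762  0.2086] yaw 0.123 F [-0.6  0.7  0.6] w 0.0425
shift cm [1.71 0.05 0.87] turnz 0.002
side red ([203, 179, 10, 8, 37], [207.4, 182.7])
side red ([305, 193, 6, 15, 71], [307.3, 199.8])
side red ([295, 280, 10, 22, 173], [299.7, 290.1])
side red ([282, 300, 10, 22, 181], [286.5, 310.0])
expect home handle top/bottom in side [[307.7, 193.9], [306.8, 205.1], [307.2, 199.5]]
wrist collar rims/handle expect [[271.6, 172.8], [271.8, 201.0]]
```

The side view has the handle at row 199.8, where 199.5 is expected with the pin home. The TCP stopped at 0.1046; given the grasp offset, 0.1049 was expected. Handing in.

```bash
python3 - <<'E'
from h import *
print(workorder.sign_off())
E
```

```text
the job is handed in; nothing more can be done
None
```

The gate is shut and the red-handled pin is down through all three knuckles with its collar home. I handed the job in at about 23 s; `sign_off` gives no verdict.

**What I did**
- **Gate:** I pushed it shut with the closed fingers until it met its stop, at about 18 N. A picture then showed it in line with the frame's plate.
- **Pin:** I took the small red pin from the rack, lined it up over the plate hole with the wrist camera, and it entered without a search. Going down took no more than about 6 N until the collar met a firm stop. I pressed there to 22 N, then unloaded, let go and rose clear. That 22 N is above the 3–8 N the spring ball needs, and the pin moved only 0.1 mm for it.

**Last checks**
- **Seating height:** the tool stopped at 104.6 mm; 104.9 mm was expected from how the pin was held.
- **Side camera:** after letting go, the handle sat at image row 199.8; 199.5 was expected with the pin home.
- **Not seen by eye:** the final close-up could not be viewed because the 12-picture limit was reached. The finished state rests on these numbers and the force reading.
- **Disagreement:** the wrist and top cameras put the hole about 2 mm apart, within their calibration. I used the wrist camera's measurement of the pin tip against the hole.

I did not touch the blue pin, the tape roll, the carton or the two larger red pins. I did not check their positions again at the end, except that both large red pins were unmoved in the side view.

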